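# Turn the pump nut with the long key

### The job

Take the long T-handled key out of the stand, lower it into the deep bore of the pump housing until its fork sits fully down over the wing nut at the bottom, and then turn the handle a quarter turn clockwise (seen from above) so that the nut turns with it. Let go and leave the key standing upright on the nut; leave the short key alone in the stand.

Things in the scene. Friction and masses are not known exactly. Their poses are not given: they have to be found in the camera images.
- long_key_grip (a point): centre of the black T-handle of the loose long key (155 mm, 0.2 kg), 138 mm above its foot. Handle 70 mm long (x), 16 thick (y, grip across this), 34 high (z). The foot is a fork 44 mm across: two prongs 25 mm deep, slot 24 mm wide along x. A half turn makes no difference. It stands in either well (49 mm wide, 42 deep, 110 apart) of a grey stand 76x184x50 mm
- bore_mouth (a point): centre of the bore's top, 110 mm above the worktop; fixed housing: foot plate 130 (x) x 96 (y) mm, aluminium barrel 80 mm wide, rim 92 mm, hose ports on both sides along x. The bore is 56 mm wide, flaring to 68 at the mouth. With the key fully down its handle's centre is 50 mm above this point (about 67 mm if the fork rests on top of the wing)
- nut (a joint): angle of the brass wing nut, rad, growing clockwise from above; at 0 its wing (36x5 mm, 17 high, its flange 88 mm below the mouth) is in line with the housing's x (the ports); it starts within 0.08 of 0. Lower the key with its handle in line with the wing. Friction 0.08 N m, no stop within half a turn. The fork has some 34 degrees of play on the wing, so the nut turns that much less than the key
- short_key_grip (a point): centre of the handle of the short key, alike but 95 mm long, too short to reach the nut; this point is 78 mm above its foot. It stands in the stand's other well and is not needed
There are look-alikes about, which are no part of the job. Leave any green look-alike of the part that bears long_key_grip alone.

How it is judged:
By the outcome, as a careful person would: the job done as asked, in the order asked, and still so for the second after the job is handed in, with the robot touching nothing.
It also fails if it takes over 48 s, if anything falls off the work surface, if the arm or the gripper's body presses on something with over 40 N, if the wrist force passes 120 N, or if a joint passes its speed limit or range.

### The arm

A 6-joint arm with a two-finger parallel gripper is mounted at the origin on a cart in front of the work surface, level with it; the furniture and walls round the work are solid. World frame = base frame: x ahead of the robot, y to its left, z up, the work surface at z = 0. Lengths are in m, angles in rad, forces in N, time in s.
With the tool pointing down it reaches from about 0.325 to 0.875 m from the base axis. Payload 4.4 kg.
Tool frame: the origin (TCP) lies between the finger pads; the fingertips stand 11 mm ahead of it and the grasp point (between the pads) lies 8 mm behind it (bot.tip_reach is the z of the fingertips in the tool frame, in m); z points along the fingers, y is the line along which they close (so a half turn about z gives the same grasp; the last joint's range is limited). The gripper opens to 85 mm and grips with 20 to 120 N. Pads are 22 mm wide; open, the fingers measure 114 mm over their backs; the gripper's body (76 mm by 85 mm) begins 54 mm behind the grasp point. The pads swing forward as they close: fully open they stand 13 mm farther back than shut.
Start: joints at [-1.448, 0.207, 1.542, -0, 1.393, -0.15], TCP at [0.155, -0.554, 0.242] pointing down, gripper open.
Joint ranges: [-2.73, 2.73], [-0.86, 2.22], [0.23, 2.46], [-1.11, 4.25], [0.08, 2.63], [-2.82, 2.82]. Speed limits (rad/s): [2.79, 2.79, 3.14, 3.14, 3.14, 3.14].

### API

Orientations are given as a unit quaternion [w, x, y, z].
In Python, from station import bot gives the robot as it stands.
- The arm moves only by the tool drive_tool, never from a script. Its argument "deltas" is one flat list of numbers, 7 for each row, row after row: the shift along the tool's x, y, z in m, then the turn, a rotation vector about the tool's x, y, z in units of 6 degrees (1.0 is 6 degrees), then the opening, from 0 (shut) to 1 (fully open). In form: [dx, dy, dz, wx, wy, wz, hand, dx, dy, dz, wx, wy, wz, hand, ...]. A call has 1 to 20 rows; each row is the pose to reach, as a shift and turn from the pose commanded when the call began, along the tool's axes at that moment; what a row does not reach only later rows make up. A row lasts 1/12 s, in which the tool goes at most 41.7 mm and 7.16 degrees, less where a joint would pass 70% of its speed; a pose out of reach is approached as far as the arm can. A call with a gripper value outside its range is refused whole. The fingers move at their own pace and stop on an object; "squeeze" is the grip in N (left out, the last holds). Time passes only in rows, so rows that repeat a pose let the fingers close. It gives the time, the measured TCP pose, the force, the opening and the grip force at its end, in the units of the state.
- bot.sense(): the state, without advancing time (a new reading comes with each control period).
- bot.read_camera(name): name is "side" or "top"; returns the picture (480x640x3 uint8, blue, green, red); there is no depth.
- bot.get_calibration(name): a dict with "fx", "fy", "cx", "cy" (pixels), "distortion" ([k1, k2, p1, p2, k3] as OpenCV has them; the pictures are not rectified), "world_from_camera" (4x4, takes a point from camera to world coordinates). Camera axes: x right, y down, z forward; pixel columns grow to the right and rows downward; lengths in m; the calibration is good to about 2 mm. A picture is of the moment at which its call begins. get_calibration takes no time and is no camera call.
- bot.job_done(): hands the job in; it is judged then, once.
Trained networks look in the newest picture that a camera, given by its name, has taken for a name from the list of things; names that differ only in an ending like _2 or _b are one class to them, and where a whole thing is asked for, a point or a joint stands for the part that bears it (a point fixed in the world has none). Each returns a list of dicts, best first, with "p" (0 to 1); they miss things now and then, are a little off and sometimes report something else, mostly with a low value. They report only what shows in the picture. A call takes as long as a camera call. They do not tell look-alikes from the thing itself.
- bot.regions_of(camera, thing): "mask" (480x640 bool, what is visible of it) and "uv" ([column, row] in pixels, amid what is visible of it).
The state is a dict: "clock": time; "qpos": joint angles; "joint_velocities": joint speeds; "joint_torque": joint torques, N m; "tcp_pos": TCP position; "orientation": TCP orientation; "ft_force": force on the tool from outside, world axes, zero at the start; "ft_torque": the same for the moment, N m; "opening": finger opening in m; "finger_force": force on a finger pad.
Only numpy, scipy, OpenCV 4.12 (cv2) and the standard library are available. Lean on these libraries where they do the work, as an engineer would, in place of code of your own. Each camera call takes 0.05 s, during which the arm holds its last target. There are 200 camera calls.

## Working session

There is one attempt and no reset: what is moved stays moved. The work goes in short steps, Python scripts to look and compute and a tool call to move; the robot and the scene stay as the last step left them, time stands still between calls to the robot, and variables do not carry over. Pictures are saved under pics/ and viewed, at most 10 in all, crops included, and the job is handed in when it is done.

Besides the shell and the picture viewer there is one more tool, called after ">>>" by a JSON object that holds its "fn" and its "kwargs". drive_tool: Moves the arm, as the interface text tells. Its arguments: {"type":"object","properties":{"deltas":{"type":"array"},"squeeze":{"type":"number"}},"required":["deltas"]}

```bash
mkdir -p pics
python3 - <<'E'
from station import bot
import cv2,numpy as np
s=bot.sense();print(s['clock'],s['tcp_pos'],s['orientation'],s['opening'])
ims=[]
for c in('top','side'):
    im=bot.read_camera(c);cv2.imwrite(f'pics/{c}0.png',im)
    k=bot.get_calibration(c);print(c,k['fx'],k['cx'],k['cy'],k['distortion'],np.round(k['world_from_camera'],3).tolist())
    for t in('long_key_grip','short_key_grip','bore_mouth','nut'):
        for r in bot.regions_of(c,t)[:4]:
            m=r['mask'];ys,xs=np.nonzero(m);print(c,t,round(r['p'],2),np.round(r['uv'],1),m.sum(),(xs.min(),xs.max(),ys.min(),ys.max()) if len(xs) else '')
E
```

```text
0.0 [ 0.15482064 -0.55300854  0.24110458] [-1.14816780e-03  9.90710972e-01  1.35979600e-01  2.29508143e-05] 0.0856597728601874
top 583.5338897946864 331.2210082215246 230.80041669299266 [-0.03640474  0.          0.          0.          0.        ] [[-0.02, -0.984, 0.176, 0.273], [-1.0, 0.019, -0.008, -0.098], [0.005, -0.176, -0.984, 1.123], [0.0, 0.0, 0.0, 1.0]]
top long_key_grip 0.8 [453.8 266.5] 847 (np.int64(434), np.int64(465), np.int64(241), np.int64(283))
top long_key_grip 0.66 [442.2 205.7] 707 (np.int64(428), np.int64(460), np.int64(179), np.int64(223))
top short_key_grip 0.81 [382.  205.6] 547 (np.int64(370), np.int64(393), np.int64(184), np.int64(221))
top short_key_grip 0.26 [441.3 207.7] 728 (np.int64(427), np.int64(460), np.int64(179), np.int64(223))
top bore_mouth 0.73 [213.6 241.1] 3560 (np.int64(174), np.int64(252), np.int64(203), np.int64(280))
top nut 0.71 [209.1 238.2] 361 (np.int64(199), np.int64(220), np.int64(229), np.int64(250))
side 563.583101996078 326.8546949521476 241.46404873131917 [-0.06379588  0.          0.          0.          0.        ] [[-0.909, -0.237, 0.343, 0.016], [-0.417, 0.536, -0.734, 0.789], [-0.01, -0.81, -0.586, 0.82], [0.0, 0.0, 0.0, 1.0]]
side long_key_grip 0.73 [381.2 196.2] 838 (np.int64(367), np.int64(396), np.int64(178), np.int64(237))
side long_key_grip 0.72 [337.3 182.3] 596 (np.int64(327), np.int64(349), np.int64(165), np.int64(214))
side short_key_grip 0.61 [314.6 223.9] 480 (np.int64(304), np.int64(326), np.int64(208), np.int64(237))
side bore_mouth 0.83 [267.  331.7] 4119 (np.int64(233), np.int64(308), np.int64(286), np.int64(367))
side bore_mouth 0.43 [317.3 221.5] 496 (np.int64(303), np.int64(327), np.int64(207), np.int64(237))
```

View pics/top0.png

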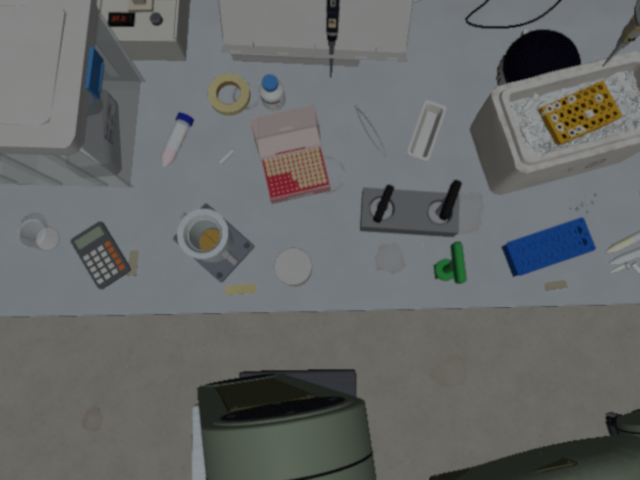

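View pics/side0.png

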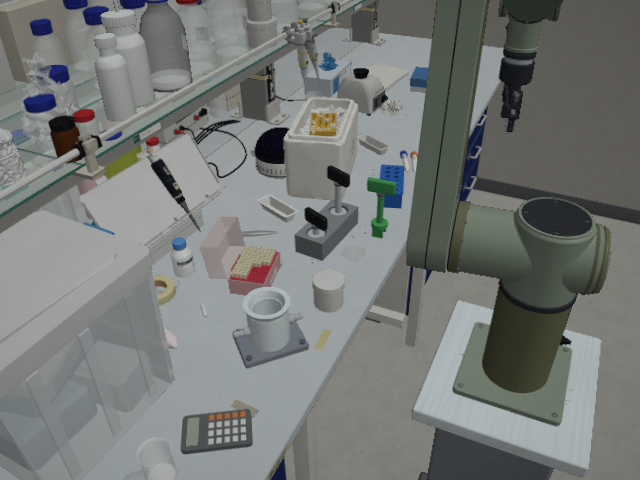

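Top: black long key handle at about (450,200) and short key at (382,205) in the grey stand, green look-alike at (453,263), housing at (208,240). Next I fit silhouettes in both views.

```bash
cat > h.py <<'E'
from station import bot
import cv2,numpy as np
from scipy.optimize import minimize
K={}
for c in('top','side'):
    k=bot.get_calibration(c);T=np.linalg.inv(np.array(k['world_from_camera']))
    K[c]=(np.array([[k['fx'],0,k['cx']],[0,k['fy'],k['cy']],[0,0,1]]),np.array(k['distortion']),T)
def proj(c,P):
    A,d,T=K[c];return cv2.projectPoints(np.asarray(P,float).reshape(-1,3),cv2.Rodrigues(T[:3,:3])[0],T[:3,3],A,d)[0][:,0]
def box(sx,sy,z0,z1):
    return np.array([[a*sx/2,b*sy/2,z] for a in(-1,1) for b in(-1,1) for z in(z0,z1)])
def cyl(r,z0,z1):
    t=np.linspace(0,2*np.pi,40);return np.array([[r*np.cos(a),r*np.sin(a),z] for a in t for z in(z0,z1)])
def place(P,x,y,z,a):
    R=np.array([[np.cos(a),-np.sin(a),0],[np.sin(a),np.cos(a),0],[0,0,1]]);return P@R.T+[x,y,z]
HANDLE=[box(.07,.016,-.017,.017)]
HOUS=[box(.13,.096,-.11,-.10),cyl(.04,-.10,0),cyl(.046,-.012,0)]
def render(c,parts,p):
    S=4;m=np.zeros((480*S,640*S),np.uint8)
    for P in parts:
        h=cv2.convexHull((proj(c,place(P,*p)).astype(np.float32)+.5)*S);cv2.fillConvexPoly(m,h.astype(np.int32),255)
    return cv2.resize(m,(640,480),interpolation=cv2.INTER_AREA)/255.
def fit(masks,parts,p0,fixz=None,yaws=np.arange(0,3.14,.4)):
    best=None
    def cost(p):
        q=(p[0],p[1],fixz,p[2]*5) if fixz is not None else (p[0],p[1],p[2],p[3]*5)
        return sum(np.abs(render(c,parts,q)-m).sum()/m.sum() for c,m in masks.items())
    for a in yaws:
        x0=[*p0[:2],a/5] if fixz is not None else [*p0,a/5]
        sim=np.vstack([x0]+[np.array(x0)+np.eye(len(x0))[i]*(.01 if i<len(x0)-1 else .05) for i in range(len(x0))])
        r=minimize(cost,x0,method='Nelder-Mead',options=dict(initial_simplex=sim,maxiter=90,xatol=2e-4,fatol=1e-4))
        if best is None or r.fun<best.fun:best=r
    q=best.x.copy();q[-1]*=5;return q,best.fun
def ray(c,uv,z):
    A,d,T=K[c];n=cv2.undistortPoints(np.array([[uv]],float),A,d)[0,0];W=np.linalg.inv(T)
    v=W[:3,:3]@[*n,1];o=W[:3,3];return o+v*(z-o[2])/v[2]
E
cat > m.py <<'E'
from h import *
ims={c:bot.read_camera(c) for c in K}
def near(c,t,uv):
    r=bot.regions_of(c,t);return min(r,key=lambda r:np.hypot(*(np.array(r['uv'])-uv)))['mask']
L={'top':near('top','long_key_grip',(445,203)),'side':near('side','long_key_grip',(337,182))}
H={'top':near('top','bore_mouth',(213,241)),'side':near('side','bore_mouth',(267,331))}
# handle: keep dark pixels only
for c in L:
    L[c]=(L[c]&(ims[c].max(2)<70)).astype(float);H[c]=H[c].astype(float);print(c,L[c].sum(),H[c].sum())
p0=ray('top',(447,200),.146);print('L0',p0)
l,fl=fit(L,HANDLE,[p0[0],p0[1],.146]);print('long',l,fl)
for c in L: q,f=fit({c:L[c]},HANDLE,l[:2],fixz=.146,yaws=[l[3]]);print(c,q,f)
p0=ray('top',(205,230),.11);print('H0',p0)
h,fh=fit(H,HOUS,p0[:2],fixz=.11,yaws=np.arange(0,3.14,.5));print('hous',h,fh)
for c in H: q,f=fit({c:H[c]},HOUS,h[:2],fixz=.11,yaws=[h[2]]);print(c,q,f)
t=[]
for c,w in(('top',(150,150,350,160)),('side',(210,150,180,230))):
    im=cv2.resize(ims[c],None,fx=4,fy=4,interpolation=cv2.INTER_CUBIC)
    for parts,p in((HANDLE,l),(HOUS,(h[0],h[1],.11,h[2]))):
        for P in parts: cv2.polylines(im,[((cv2.convexHull(proj(c,place(P,*p)).astype(np.float32))+.5)*4).astype(np.int32)],True,(0,0,255),1)
    x,y,a,b=w;im=im[y*4:(y+b)*4,x*4:(x+a)*4]
    s=min(800/im.shape[1],600/im.shape[0]);cv2.imwrite(f'pics/fit_{c}.png',cv2.resize(im,None,fx=s,fy=s))
E
time python3 m.py
```

```text
top 471.0 3539.0
side 325.0 4052.0
L0 [ 0.4983194  -0.30672313  0.146     ]
long [ 0.49753468 -0.30997476  0.14599285  2.65573762] 0.44030322186035936
top [ 0.4977667  -0.3102329   2.69577661] 0.20983306273677202
side [ 0.49798202 -0.31001506  2.64388463] 0.21270588235294116
H0 [0.46050128 0.1162343  0.11      ]
hous [0.45562238 0.121191   0.84387082] 0.11727087447314688
top [0.45585815 0.12159501 0.8540396 ] 0.0392367401891528
side [0.4557498  0.12026639 0.81971099] 0.07241255831058978
real	0m7.378s
user	0m11.588s
sys	0m1.380s
```

View pics/fit_top.png

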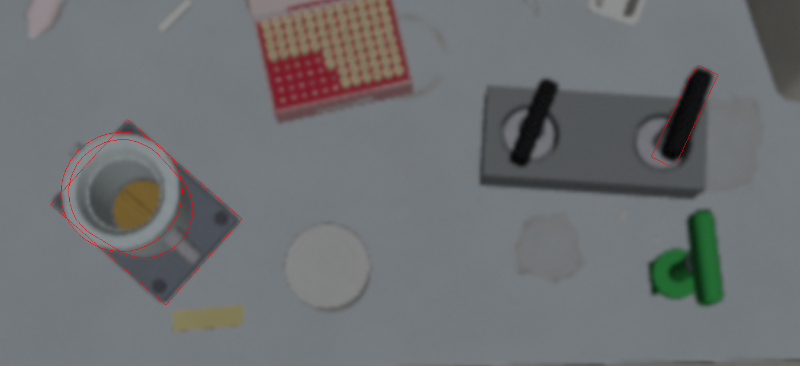

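View pics/fit_side.png

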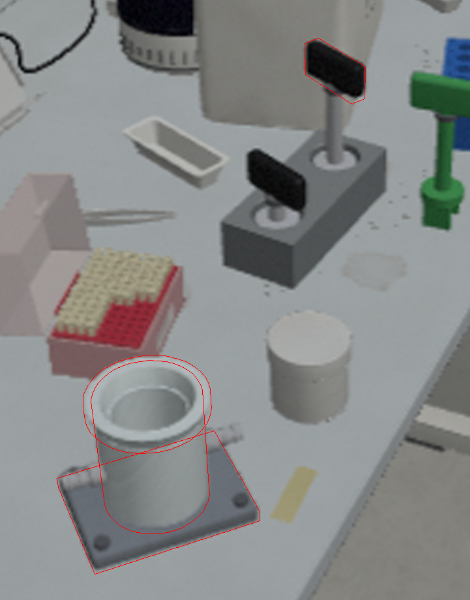

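Run:
```python
from h import *
for uv in((288,190),(345,195)):
    b=ray('side',uv,0);print('bottom',b)
for z in(.1,.13,.16,.19,.22): print(z,ray('side',(290,128),z),ray('side',(350,145),z),ray('top',(476,128),z),ray('top',(494,188),z))
print('green',ray('top',(459,262),.14))
```

```text
bottom [ 0.7008553  -0.42040731  0.        ]
bottom [ 0.54157792 -0.46035858  0.        ]
0.1 [ 0.78430443 -0.60162751  0.1       ] [ 0.5726276  -0.56722487  0.1       ] [ 0.64434557 -0.37811664  0.1       ] [ 0.52965028 -0.4033774   0.1       ]
0.13 [ 0.75227571 -0.54367422  0.13      ] [ 0.54942198 -0.51070555  0.13      ] [ 0.6334726  -0.36991366  0.13      ] [ 0.52213965 -0.39443388  0.13      ]
0.16 [ 0.72024699 -0.48572094  0.16      ] [ 0.52621636 -0.45418624  0.16      ] [ 0.62259962 -0.36171067  0.16      ] [ 0.51462902 -0.38549036  0.16      ]
0.19 [ 0.68821827 -0.42776766  0.19      ] [ 0.50301073 -0.39766693  0.19      ] [ 0.61172665 -0.35350769  0.19      ] [ 0.5071184  -0.37654685  0.19      ]
0.22 [ 0.65618955 -0.36981438  0.22      ] [ 0.47980511 -0.34114761  0.22      ] [ 0.60085367 -0.3453047   0.22      ] [ 0.49960777 -0.36760333  0.22      ]
green [ 0.39128361 -0.32251632  0.14      ]
```

>>> {"fn": "drive_tool", "kwargs": {"deltas": [0.396,-0.142,-0.04,0,0,-23.2,0.6,0.396,-0.142,-0.04,0,0,-23.2,0.6,0.396,-0.142,-0.04,0,0,-23.2,0.6,0.396,-0.142,-0.04,0,0,-23.2,0.6,0.396,-0.142,-0.04,0,0,-23.2,0.6,0.396,-0.142,-0.04,0,0,-23.2,0.6,0.396,-0.142,-0.04,0,0,-23.2,0.6,0.396,-0.142,-0.04,0,0,-23.2,0.6,0.396,-0.142,-0.04,0,0,-23.2,0.6,0.396,-0.142,-0.04,0,0,-23.2,0.6,0.396,-0.142,-0.04,0,0,-23.2,0.6,0.396,-0.142,-0.04,0,0,-23.2,0.6,0.396,-0.142,-0.04,0,0,-23.2,0.6,0.396,-0.142,-0.04,0,0,-23.2,0.6,0.396,-0.142,-0.04,0,0,-23.2,0.6,0.396,-0.142,-0.04,0,0,-23.2,0.6,0.396,-0.142,-0.04,0,0,-23.2,0.6,0.396,-0.142,-0.04,0,0,-23.2,0.6,0.396,-0.142,-0.04,0,0,-23.2,0.6,0.396,-0.142,-0.04,0,0,-23.2,0.6], "squeeze": 40}}

```text
clock: 2.47
tcp_pos: [0.498, -0.3103, 0.2823]
orientation: [0.0, 0.215, 0.977, -0.0]
ft_force: [0.2, -0.3, 0.4]
opening: 0.0512
finger_force: 0.0
```

>>> {"fn": "drive_tool", "kwargs": {"deltas": [0,0,0.04,0,0,0,0.6,0,0,0.08,0,0,0,0.6,0,0,0.1,0,0,0,0.6,0,0,0.12,0,0,0,0.6,0,0,0.132,0,0,0,0.6,0,0,0.142,0,0,0,0.6,0,0,0.142,0,0,0,0.6]}}

```text
clock: 3.05
tcp_pos: [0.4971, -0.3095, 0.1383]
orientation: [-0.002, 0.218, 0.976, 0.001]
ft_force: [-0.8, 0.2, 0.2]
opening: 0.0513
finger_force: 0.0
```

Run:
```python
from h import *
s=bot.sense();print(s['tcp_pos'],s['ft_force'])
im=bot.read_camera('side')[120:270,250:450];cv2.imwrite('pics/s1.png',cv2.resize(im,(800,600),interpolation=cv2.INTER_CUBIC))
```

```text
[ 0.49705854 -0.3095348   0.13825702] [-0.81791094  0.17580678  0.22710533]
```

View pics/s1.png

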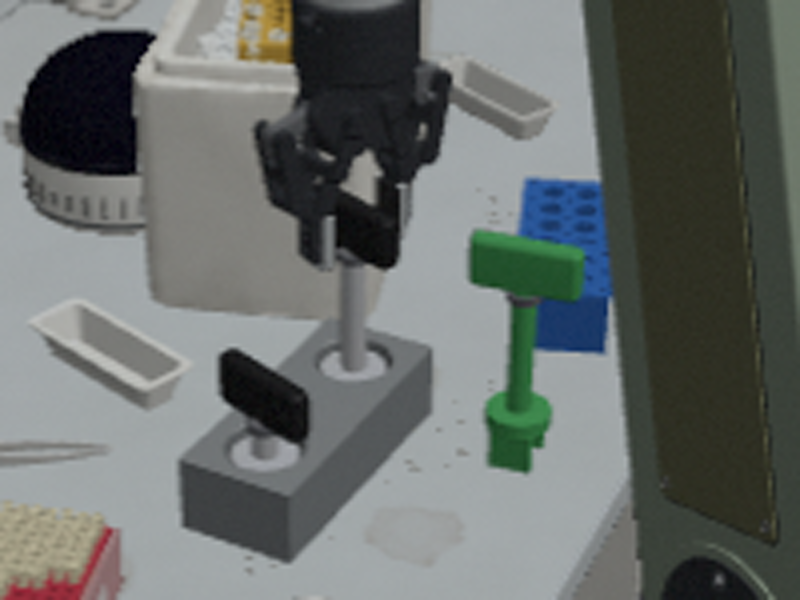

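The handle (around (365,225) in the crop) sits between the open fingers. Closing.

>>> {"fn": "drive_tool", "kwargs": {"deltas": [0,0,0,0,0,0,0,0,0,0,0,0,0,0,0,0,0,0,0,0,0,0,0,0,0,0,0,0,0,0,0,0,0,0,0,0,0,0,0,0,0,0,0,0,0,0,0,0,0,0,0,0,0,0,0,0], "squeeze": 70}}

```text
clock: 3.77
tcp_pos: [0.4989, -0.3112, 0.1421]
orientation: [0.001, 0.218, 0.976, -0.001]
ft_force: [0.2, -1.3, 5.4]
opening: 0.0152
finger_force: 68.9
```

>>> {"fn": "drive_tool", "kwargs": {"deltas": [0,0,-0.01,0,0,0,0,0,0,-0.03,0,0,0,0,0,0,-0.05,0,0,0,0,0,0,-0.075,0,0,0,0,0,0,-0.1,0,0,0,0,0,0,-0.125,0,0,0,0,0,0,-0.15,0,0,0,0,0,0,-0.15,0,0,0,0,0,0,-0.15,0,0,0,0]}}

```text
clock: 4.52
tcp_pos: [0.4986, -0.3107, 0.292]
orientation: [0.002, 0.218, 0.976, -0.001]
ft_force: [0.1, 0.5, -1.8]
opening: 0.0152
finger_force: 69.1
```

Run:
```python
from h import *
s=bot.sense();print(s['tcp_pos'],s['orientation'],s['ft_force'],s['qpos'],s['opening'])
a=bot.read_camera('side')[60:270,250:450];b=bot.read_camera('top')[80:290,400:600]
cv2.imwrite('pics/s2.png',cv2.resize(np.hstack([a,b]),(800,420),interpolation=cv2.INTER_CUBIC))
```

```text
[ 0.49856819 -0.31068624  0.2920027 ] [ 1.53802395e-03  2.17843284e-01  9.75982254e-01 -7.60185570e-04] [ 0.11343256  0.4831404  -1.80960246] [-7.04587518e-01  1.97015443e-01  1.45005739e+00  8.92701513e-05
  1.49108970e+00 -1.83618187e+00] 0.015159037730913077
```

View pics/s2.png

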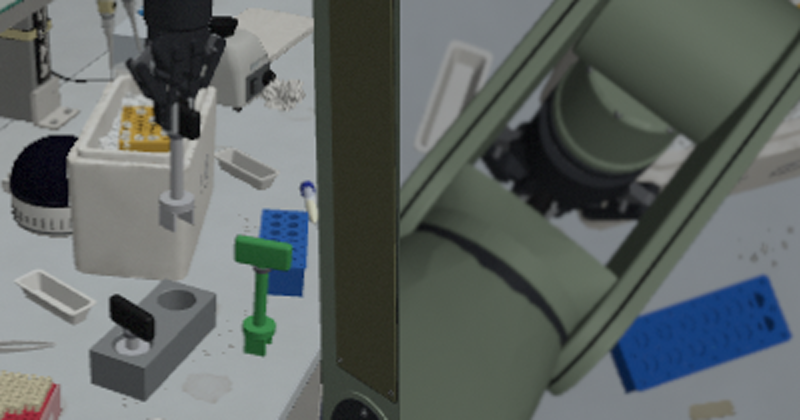

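The key is out of the stand, vertical in the grip. Moving over to the bore.

>>> {"fn": "drive_tool", "kwargs": {"deltas": [0.01,0.017,0,0,0,-0.6,0,0.028,0.047,0,0,0,-1.5,0,0.046,0.077,0,0,0,-2.5,0,0.065,0.109,0,0,0,-3.6,0,0.084,0.141,0,0,0,-4.6,0,0.103,0.173,0,0,0,-5.6,0,0.122,0.204,0,0,0,-6.7,0,0.141,0.236,0,0,0,-7.7,0,0.16,0.268,0,0,0,-8.8,0,0.178,0.298,0,0,0,-9.8,0,0.195,0.327,0,0,0,-10.7,0,0.21,0.352,0,0,0,-11.5,0,0.22,0.368,0,0,0,-12,0,0.2225,0.3727,0,0,0,-12.2,0,0.2225,0.3727,0,0,0,-12.2,0,0.2225,0.3727,0,0,0,-12.2,0]}}

```text
clock: 5.95
tcp_pos: [0.4544, 0.1211, 0.2888]
orientation: [-0.002, -0.407, 0.914, 0.0]
ft_force: [-0.1, -0.9, -1.8]
opening: 0.0153
finger_force: 68.9
```

Run:
```python
from h import *
s=bot.sense();print(s['clock'],s['tcp_pos'],s['orientation'],s['ft_force'],s['qpos'],s['opening'])
p=s['tcp_pos'];x,y=p[:2]
side=bot.read_camera('side');top=bot.read_camera('top')
zt=p[2]+.004-.138
def mark(c,im,o,S):
    for P in [cyl(.022,zt,zt)[::2],cyl(.022,zt+.025,zt+.025)[::2]]:
        cv2.polylines(im,[((proj(c,P+[x,y,0])-o)*S).astype(np.int32)],True,(0,0,255),1)
    cv2.polylines(im,[((proj(c,cyl(.046,.11,.11)[::2]+[.4557,.1212,0])-o)*S).astype(np.int32)],True,(255,0,0),1)
    cv2.line(im,*[tuple(((proj(c,[x,y,z])[0]-o)*S).astype(int).tolist()) for z in(zt,zt+.138)],(0,255,255),1)
o=np.array([190,210]);a=cv2.resize(side[210:410,190:320],None,fx=3,fy=3,interpolation=cv2.INTER_CUBIC);mark('side',a,o,3)
o=np.array([150,150]);b=cv2.resize(top[150:350,150:280],None,fx=3,fy=3,interpolation=cv2.INTER_CUBIC);mark('top',b,o,3)
cv2.imwrite('pics/s3.png',np.hstack([a,b]))
```

```text
5.95 [0.45444474 0.1211347  0.28880006] [-1.53049693e-03 -4.06743003e-01  9.13541342e-01  6.06233170e-05] [-0.12175748 -0.92962803 -1.82133121] [ 7.67760769e-02 -5.38693615e-02  1.72412172e+00 -9.16937542e-04
  1.47426462e+00 -2.33170355e+00] 0.015261785050934305
```

View pics/s3.png

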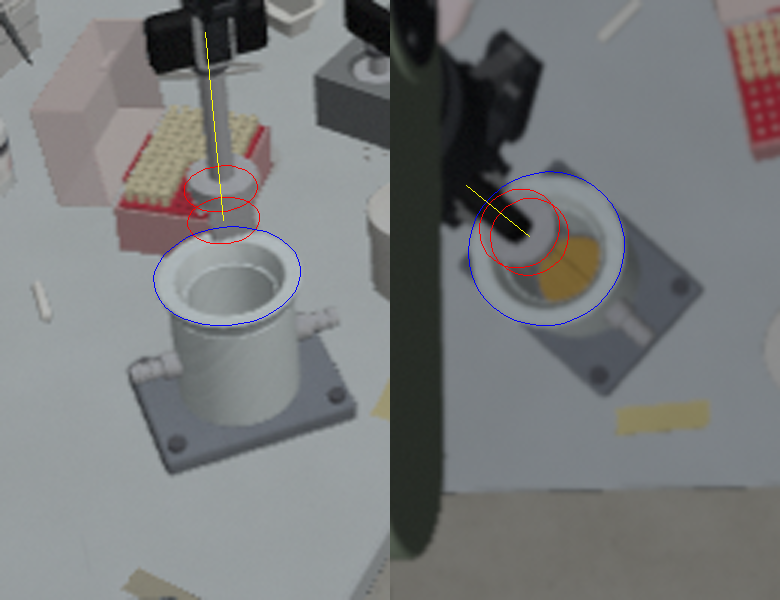

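Overlays agree: the rim (blue) and the fork collar (red) match the picture in both views, and key and bore are concentric to 1–2 mm. Lowering.

>>> {"fn": "drive_tool", "kwargs": {"deltas": [0,0,0.015,0,0,0,0,0,0,0.035,0,0,0,0,0,0,0.05,0,0,0,0,0,0,0.065,0,0,0,0,0,0,0.08,0,0,0,0,0,0,0.095,0,0,0,0,0,0,0.105,0,0,0,0,0,0,0.11,0,0,0,0,0,0,0.11,0,0,0,0,0,0,0.11,0,0,0,0]}}

```text
clock: 6.88
tcp_pos: [0.4555, 0.1212, 0.1806]
orientation: [0.0, -0.407, 0.914, -0.0]
ft_force: [-0.8, -0.6, -1.8]
opening: 0.0148
finger_force: 68.9
```

Free so far. Lowering slowly over the wing.

>>> {"fn": "drive_tool", "kwargs": {"deltas": [0,0,0.004,0,0,0,0,0,0,0.008,0,0,0,0,0,0,0.012,0,0,0,0,0,0,0.015,0,0,0,0,0,0,0.018,0,0,0,0,0,0,0.02,0,0,0,0,0,0,0.022,0,0,0,0,0,0,0.022,0,0,0,0]}}

```text
clock: 7.55
tcp_pos: [0.4548, 0.1216, 0.1578]
orientation: [-0.0, -0.407, 0.913, 0.0]
ft_force: [-0.5, 0.4, -1.2]
opening: 0.0149
finger_force: 68.9
```

>>> {"fn": "drive_tool", "kwargs": {"deltas": [0,0,0.001,0,0,0,0,0,0,0.002,0,0,0,0,0,0,0.002,0,0,0,0,0,0,0.002,0,0,0,0]}}

```text
clock: 7.88
tcp_pos: [0.4552, 0.1216, 0.1563]
orientation: [0.0, -0.407, 0.913, -0.0]
ft_force: [0.6, 0.2, -1.9]
opening: 0.0154
finger_force: 68.9
```

>>> {"fn": "drive_tool", "kwargs": {"deltas": [0,0,0.001,0,0,0,0,0,0,0.002,0,0,0,0,0,0,0.003,0,0,0,0,0,0,0.003,0,0,0,0]}}

```text
clock: 8.22
tcp_pos: [0.456, 0.1218, 0.156]
orientation: [0.001, -0.407, 0.913, -0.0]
ft_force: [-3.2, -0.4, 12.0]
opening: 0.0147
finger_force: 71.1
```

>>> {"fn": "drive_tool", "kwargs": {"deltas": [0,0,-0.002,0,0,0.4,0,0,0,-0.002,0,0,1.2,0,0,0,-0.002,0,0,2.1,0,0,0,-0.002,0,0,3.0,0,0,0,-0.002,0,0,3.9,0,0,0,-0.002,0,0,4.8,0,0,0,-0.002,0,0,5.7,0,0,0,-0.002,0,0,6.6,0,0,0,-0.002,0,0,7.5,0,0,0,-0.002,0,0,8.4,0,0,0,-0.002,0,0,9.3,0,0,0,-0.002,0,0,10.2,0,0,0,-0.002,0,0,11.1,0,0,0,-0.002,0,0,12.0,0,0,0,-0.002,0,0,12.9,0,0,0,-0.002,0,0,13.8,0,0,0,-0.002,0,0,14.7,0,0,0,-0.002,0,0,15.3,0,0,0,-0.002,0,0,15.3,0,0,0,-0.002,0,0,15.3,0]}}

```text
clock: 9.88
tcp_pos: [0.4558, 0.1218, 0.1561]
orientation: [0.001, 0.372, 0.928, 0.0]
ft_force: [0.7, 0.5, 3.1]
opening: 0.015
finger_force: 69.5
```

Run:
```python
from h import *
s=bot.sense();print(s['clock'],s['tcp_pos'],s['orientation'],s['ft_force'],s['ft_torque'],s['qpos'],s['opening'])
```

```text
9.8833 [0.45584964 0.12175812 0.15606774] [7.45432439e-04 3.72027734e-01 9.28221206e-01 4.50024249e-04] [0.74010184 0.5066374  3.09520504] [ 0.04204093  0.0014337  -0.02551399] [ 7.71867559e-02  7.89906836e-02  1.87767776e+00  1.59249908e-04
  1.18318899e+00 -7.31284124e-01] 0.014954081509056407
```

>>> {"fn": "drive_tool", "kwargs": {"deltas": [0,0,0,0,0,0,0.2,0,0,0,0,0,0,0.3,0,0,0,0,0,0,0.4,0,0,0,0,0,0,0.5,0,0,0,0,0,0,0.6,0,0,0,0,0,0,0.6,0,0,0,0,0,0,0.6,0,0,-0.01,0,0,0,0.6,0,0,-0.03,0,0,0,0.6,0,0,-0.06,0,0,0,0.6,0,0,-0.1,0,0,0,0.6,0,0,-0.14,0,0,0,0.6,0,0,-0.14,0,0,0,0.6]}}

```text
clock: 10.97
tcp_pos: [0.46, 0.1221, 0.3057]
orientation: [0.008, 0.373, 0.928, 0.004]
ft_force: [1.2, 0.2, 1.1]
opening: 0.0511
finger_force: 0.0
```

Run:
```python
from h import *
s=bot.sense();print(s['clock'],s['tcp_pos'],s['ft_force'],s['opening'])
x,y=.4557,.1214
side=bot.read_camera('side');top=bot.read_camera('top')
out=[]
for c,im,o in(('side',side,(190,210)),('top',top,(150,150))):
    a=cv2.resize(im[o[1]:o[1]+200,o[0]:o[0]+130],None,fx=3,fy=3,interpolation=cv2.INTER_CUBIC)
    h=cv2.convexHull(((proj(c,place(HANDLE[0],x,y,.16,2.379))-o)*3).astype(np.int32));cv2.polylines(a,[h],True,(0,0,255),1);out.append(a)
cv2.imwrite('pics/s4.png',np.hstack(out))
```

```text
10.9667 [0.4600318  0.12211539 0.30566448] [1.15519729 0.22171366 1.08604659] 0.05110832151243607
```

View pics/s4.png

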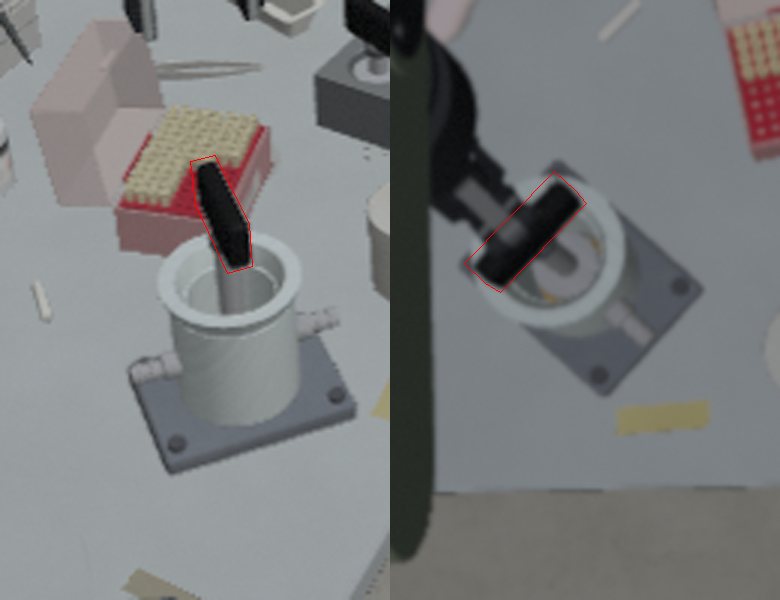

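The key stands upright and fully down: the handle matches the predicted outline in both views, a quarter turn from where it started. The gripper is clear. Letting the arm settle, then handing in.

>>> {"fn": "drive_tool", "kwargs": {"deltas": [0,0,0,0,0,0,0.6,0,0,0,0,0,0,0.6,0,0,0,0,0,0,0.6]}}

```text
clock: 11.32
tcp_pos: [0.4541, 0.1216, 0.2935]
orientation: [-0.002, 0.373, 0.928, -0.001]
ft_force: [-1.1, -0.0, -0.4]
opening: 0.0511
finger_force: 0.0
```

```bash
python3 -c "
from station import bot
print(bot.job_done())"
```

```text
the job is handed in; nothing more can be done
None
```

The job is handed in at about 11 s: the long key went fully down over the nut, was turned about 92° clockwise and let go, and it stands upright; the nut's own turn couldn't be seen under the fork, and the short and green keys were left alone.

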